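# Release the glued board and drop it in the wire basket

## Task

The glue on the small bamboo board in the yellow screw clamp has set: turn the clamp's handwheel anticlockwise, letting the hand rise with the screw, until the pad stands clear above the raised cleat, then draw the board out towards the robot. Put the board wholly down inside the wire basket (not the solid-walled wooden box), letting it go low inside the basket rather than from above the rim, and leave the clamp open. Do not disturb the tumblers, the egg poacher or the salt cellar.

Things in the scene. Friction and masses are not known exactly. Their poses are not given: they have to be found in the camera images.
- clamp: yellow plastic C-shaped bench clamp, fixed, 126 mm high without its screw. Origin on the counter under the screw axis; +z up; mouth and board's free end point along its -x, upright back at x = 54 to 86 mm. Upper arm 44 mm wide from x = -26 mm to the back, top at 128 mm. Base 110 mm wide, 12 mm high, x = -48 to 88 mm; side cheeks guide the board at x = -30 to 45 mm, 82 mm over both, 50 mm high.
- wheel_center (a point): centre (half-way up) of the black round handwheel on top of the clamp's screw, on the screw axis: diameter 52 mm, 20 mm thick, free all round; 160 mm above the counter with the screw shut, rising with the screw. Grip it across its diameter from above, at any yaw.
- handwheel (a joint): angle of the handwheel, rad, growing anticlockwise from above; 0 = shut, 3.0 = end stop, starts at 0 to 0.25; resists with 0.08 N m, stays where left. Each rad raises wheel, screw and pad (32 mm diameter) by 5.5 mm. At 0 the pad is 0.5 mm above the board; from 1.75 rad it is above the cleat's top, 2.3 to 2.8 rad gives 3 to 6 mm to spare. Usually takes two grips with a turn back between.
- board_mid (a point): centre of the bamboo board, half-way up its 12 mm: 200 mm long (x), 54 mm wide (y), about 0.12 kg, level, its +x along the clamp's +x at the start. Its underside lies 30 mm above the counter on a 36 mm wide lower jaw ending at the clamp's x = -85 mm; the 75 mm of board beyond that is free. Grip it across its width from above, about 45 mm towards -x from this centre, or farther.
- board_front (a point): middle of the board's free near end (100 mm from the centre along the board's -x), half-way up the thickness
- board_back (a point): middle of the board's far end (100 mm from the centre along its +x), half-way up the 12 mm. Here a cleat, 18 mm long and as wide as the board, rises 10 mm above the board's top behind the clamp's pad, so the board cannot be drawn out until the pad is above it; to be free to lift, the board must come about 90 mm along the clamp's -x.
- basket: steel wire basket, the place for the finished board: fixed, open on top, 260 mm (its x) x 170 mm (its y) outside, 75 mm high, walls and floor 4 mm thick. Origin = centre of its underside on the counter, +z up. It stands to the left or to the right of the clamp.
- bin: solid-walled wooden box of the same outside size as the basket, fixed, on the other side of the clamp: not for the board. Origin = centre of its underside.
- tumbler_a: bystander, loose: leave it standing where it is; origin = centre of its underside; frosted glass tumbler, 72 mm diameter, 110 mm high
- tumbler_b: bystander, loose: leave it standing where it is; origin = centre of its underside; frosted glass tumbler, 72 mm diameter, 110 mm high
- poacher: bystander, loose: leave it standing where it is; origin = centre of its underside; grey silicone egg poacher cup, 104 mm diameter, 42 mm high, with a tab on each side (156 mm over both)
- salt: bystander, loose: leave it standing where it is; origin = centre of its underside; black ceramic salt cellar, 80 mm diameter, 60 mm high
Things that resemble listed ones, but are neither listed nor needed, are in the scene too. What is shaped like the part that bears board_mid but orange is not meant.

How it is judged:
On the way, in this order (a step that is already met when the one before it is completed fails the run):
1. the clamp is unscrewed while the board is still in it (value of joint handwheel above 1.65 rad and horizontal distance between board_mid and clamp below 0.09 m), for 0.2 s.
2. the board is drawn out of the clamp (x of board_back in the frame of clamp below -0.03 m), for 0.1 s.
At the end, for the whole second after the job is handed in: The board lies at rest wholly inside the wire basket: both its ends within the basket's outline and less than 65 mm above the counter; the handwheel is left unscrewed, above 1.5 rad (x of board_front in the frame of basket between -0.13 and 0.13 m and y of board_front in the frame of basket between -0.085 and 0.085 m and z of board_front in the frame of basket between 0 and 0.065 m and x of board_back in the frame of basket between -0.13 and 0.13 m and y of board_back in the frame of basket between -0.085 and 0.085 m and z of board_back in the frame of basket between 0 and 0.065 m and value of joint handwheel above 1.5 rad and distance of board_mid from where it was at the start of the episode above 0.1 m and linear speed of board below 0.03 m/s and velocity of joint handwheel below 0.05 rad/s); the robot touches nothing.
It fails at once if a tumbler shifted by more than 25 mm or tipped (distance of any of tumbler_a, tumbler_b from where it was at the start of the episode above 0.025 m or angle between any of tumbler_a, tumbler_b's own z axis and vertical above 0.4 rad).
It fails at once if the egg poacher or the salt cellar shifted by more than 25 mm or tipped (distance of any of poacher, salt from where it was at the start of the episode above 0.025 m or angle between any of poacher, salt's own z axis and vertical above 0.4 rad).
It fails at once if the board falls into the basket faster than 1.15 m/s (a free fall of more than about 67 mm) (linear speed of board above 1.15 m/s and z of board_mid in the frame of basket below 0.075 m and x of board_mid in the frame of basket between -0.13 and 0.13 m and y of board_mid in the frame of basket between -0.085 and 0.085 m).
It also fails if it takes over 64 s, if anything falls off the work surface, if the arm or the gripper's body presses on something with over 40 N, if the wrist force passes 120 N, or if a joint passes its speed limit or range.

## Robot

A 7-joint arm with a two-finger parallel gripper is mounted at the origin on the work surface. World frame = base frame: x ahead of the robot, y to its left, z up, the work surface at z = 0. Lengths are in m, angles in rad, forces in N, time in s.
With the tool pointing down it reaches from about 0.4 to 0.85 m from the base axis. Payload 10.4 kg.
Tool frame: the origin (TCP) lies between the finger pads; the fingertips stand 11 mm ahead of it and the grasp point (between the pads) lies 8 mm behind it; z points along the fingers, y is the direction in which the jaws open and shut (so a half turn about z gives the same grasp; the last joint's range is limited). The gripper opens to 87 mm and grips with 3 to 60 N. Pads are 19 mm wide; open, the fingers measure 117 mm over their backs; the gripper's body (75 mm by 190 mm) begins 51 mm behind the grasp point.
Start: joints at [-1.233, 0.332, -0.065, 1.46, 0.022, 1.35, -0.088], TCP at [0.221, 0.585, 0.234] pointing down, gripper open.
Joint ranges: [-2.6, 2.6], [-0.5, 2.12], [-1.47, 1.34], [0.16, 2.42], [-1.27, 4.41], [0.06, 2.06], [-2.6, 2.6]. Speed limits (rad/s): [2.22, 2.22, 2.79, 2.79, 3.14, 3.14, 3.14].

## Interface

Orientations are given as a unit quaternion [x, y, z, w].
In Python, from bench import r, eyes gives the robot as it stands.
- The arm moves only by the shell command python3 -m inch 'ROWS' [FORCE]. ROWS is a JSON object of lists of equal length, an entry for each row: "translation": the shift along the world's x, y, z scaled (see below), a list of three; "rot": the turn, a rotation vector about the world's x, y, z scaled (see below), a list of three; "jaw": the finger opening in mm, from 0 to 87. In form: {"translation": [[tx, ty, tz], ...], "rot": [[ax, ay, az], ...], "jaw": [jaw, ...]}. A call has 1 to 20 rows; each row is the pose to reach, as a shift and turn from the pose measured when the call began; what a row does not reach only later rows make up. The controller multiplies each number of a shift by 100 mm and each number of a turn by 60 degrees. A row lasts 1/10 s, in which the tool goes at most 50 mm and 8.59 degrees, less where a joint would pass 70% of its speed; a pose out of reach is approached as far as the arm can. A call with a number of a shift or a turn outside -1 to 1 is refused whole. A call with a gripper value outside its range is refused whole. The fingers move at their own pace and stop on an object; FORCE is the grip in N (left out, the last holds). Time passes only in rows, so rows that repeat a pose let the fingers close. It gives the time, the measured TCP pose, the force and the opening at its end, in the units of the state.
- r.read_state(): the state, without advancing time (a new reading comes with each control period).
- eyes.camera(name): name is "scene" or "top"; returns the picture (384x512x3 uint8, blue, green, red); there is no depth.
- eyes.calibration(name): a dict with "fx", "fy", "cx", "cy" (pixels), "R" (3x3) and "t" (3): a world point X has camera coordinates R X + t. Camera axes: x right, y down, z forward; pixel columns grow to the right and rows downward; lengths in m; the calibration is good to about 2 mm. A picture is of the moment at which its call begins. calibration takes no time and is no camera call.
- r.close_job(): hands the job in, once; it reports no verdict.
The state is a dict: "time": time; "joint_positions": joint angles; "joint_vel": joint speeds; "joint_torque": joint torques, N m; "ee_pos": TCP position; "eef_rot": TCP orientation; "ft_force": force on the tool from outside, world axes, zero at the start; "torque": the same for the moment, N m; "width": finger opening in m.
Only numpy, scipy, OpenCV 4.12 (cv2) and the standard library are available. Lean on these libraries where they do the work, as an engineer would, in place of code of your own. Each camera call takes 0.05 s, during which the arm holds its last target. There are 200 camera calls.

## Working session

There is one attempt and no reset: what is moved stays moved. The work goes in short steps, Python scripts to look and compute and a shell command to move; the robot and the scene stay as the last step left them, time stands still between calls to the robot, and variables do not carry over. Pictures are saved under pics/ and viewed, about 8 in all and at most 12, crops included, and the job is handed in when it is done.

```bash
ls; mkdir -p pics
python3 - <<'E'
from bench import r, eyes
import cv2
for n in ("scene","top"):
    cv2.imwrite(f"pics/{n}0.png",eyes.camera(n)); c=eyes.calibration(n); print(n,c)
print(r.read_state())
E
```

```text
pics
scene {'fx': 455.8642511738988, 'fy': 455.8642511738988, 'cx': 254.0141174922835, 'cy': 197.0836175381522, 'R': array([[ 0.26624207,  0.96370892, -0.01950086],
       [ 0.69039341, -0.20477386, -0.69384769],
       [-0.67266047,  0.17126817, -0.7198577 ]]), 't': array([-0.14943425, -0.31915877,  1.57455514])}
top {'fx': 440.1809572254925, 'fy': 440.1809572254925, 'cx': 252.16469280993954, 'cy': 193.5117383098173, 'R': array([[-0.06314649, -0.99800225,  0.00200699],
       [-0.96971046,  0.06088069, -0.23654845],
       [ 0.2359537 , -0.0168834 , -0.97161762]]), 't': array([0.02969905, 0.62332372, 1.04087815])}
{'time': 0.1, 'joint_positions': array([-1.2325847 ,  0.33278715, -0.06470852,  1.46085794,  0.02159701,
        1.34989849, -0.08849023]), 'joint_vel': array([-0.00046251, -0.00048714, -0.00075572, -0.00230913, -0.00166328,
        0.00178464, -0.00098676]), 'joint_torque': array([ 1.35678718e-03, -6.24554229e+01,  2.43775395e-02, -3.90712345e+01,
       -6.14146865e-02,  3.67021607e-02,  7.78026629e-05]), 'ee_pos': array([0.22052557, 0.58444613, 0.23284666]), 'eef_rot': array([ 1.79410881e-01,  9.83774030e-01, -6.21718319e-04, -8.71757794e-05]), 'ft_force': array([ 0.2656814 ,  0.4283894 , -0.72381716]), 'torque': array([ 0.01631593, -0.02183484,  0.03802693]), 'width': 0.08688155418787355}
```

View pics/top0.png

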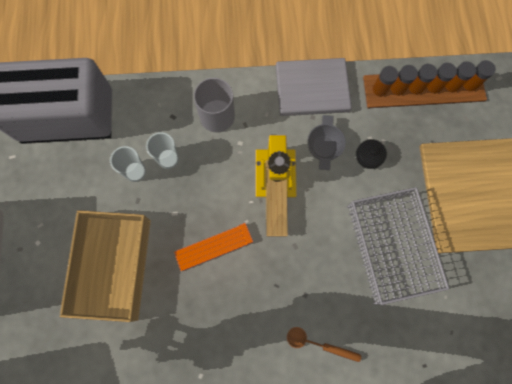

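View pics/scene0.png

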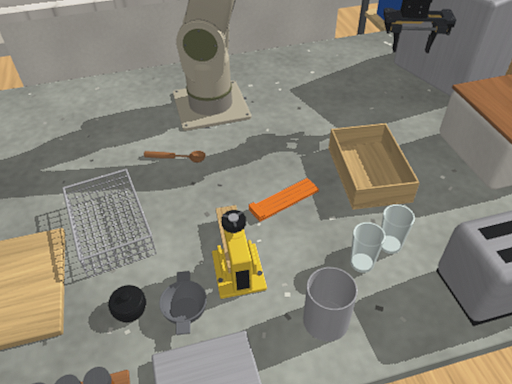

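The top view shows the clamp wheel at (279,162) and the board's near end at (278,236). The basket spans about (352,205) to (447,288) on the right, with the poacher at (325,142), the salt at (371,153) and the tumblers at (128,163) and (162,150). The scene view agrees with this.

```bash
cat > h.py <<'E'
import numpy as np, cv2
from bench import r, eyes
def ray(n,u,v,z):
    c=eyes.calibration(n);R=np.array(c["R"]);t=np.array(c["t"])
    d=R.T@np.array([(u-c["cx"])/c["fx"],(v-c["cy"])/c["fy"],1]);o=-R.T@t
    return o+d*(z-o[2])/d[2]
def proj(n,X):
    c=eyes.calibration(n);p=np.array(c["R"])@X+c["t"]
    return np.array([c["fx"]*p[0]/p[2]+c["cx"],c["fy"]*p[1]/p[2]+c["cy"]])
E
python3 - <<'E'
from h import *
im=cv2.imread("pics/top0.png")
cv2.imwrite("pics/crop0.png",cv2.resize(im[110:310,240:460],None,fx=3.6,fy=3,interpolation=cv2.INTER_CUBIC)[:600,:792])
hsv=cv2.cvtColor(im,cv2.COLOR_BGR2HSV)
# board: bamboo area near clamp
roi=np.zeros(im.shape[:2],np.uint8);roi[185:245,255:300]=255
m=cv2.inRange(hsv,(12,60,90),(24,190,255))&roi
c=max(cv2.findContours(m,0,2)[0],key=cv2.contourArea);b=cv2.boxPoints(cv2.minAreaRect(c));print("board box",b)
for p in b: print(ray("top",*p,.042).round(3))
y=cv2.inRange(hsv,(22,190,100),(35,255,255))
print("yellow bbox",cv2.boundingRect(y))
k=cv2.inRange(hsv,(0,0,0),(180,255,70));roi[:]=0;roi[145:180,262:298]=255
c=max(cv2.findContours(k&roi,0,2)[0],key=cv2.contourArea);print("wheel",cv2.minEnclosingCircle(c),ray("top",*cv2.minEnclosingCircle(c)[0],.165))
s=cv2.imread("pics/scene0.png");k=cv2.inRange(cv2.cvtColor(s,cv2.COLOR_BGR2HSV),(0,0,0),(180,255,70));q=k*0;q[205:240,215:252]=255
c=max(cv2.findContours(k&q,0,2)[0],key=cv2.contourArea);e=cv2.boundingRect(c);print("wheel scene",e,ray("scene",e[0]+e[2]/2,e[1]+e[3]/2,.160))
E
```

```text
board box [[255. 185.]
 [296. 185.]
 [296. 236.]
 [255. 236.]]
[ 0.654 -0.019  0.042]
[ 0.648 -0.126  0.042]
[ 0.514 -0.115  0.042]
[ 0.52  -0.01   0.042]
yellow bbox (256, 135, 40, 62)
wheel ((279.0, 162.5), 10.404426574707031) [ 0.67337903 -0.0760908   0.165     ]
wheel scene (222, 213, 24, 20) [ 0.68212764 -0.07514605  0.16      ]
```

View pics/crop0.png

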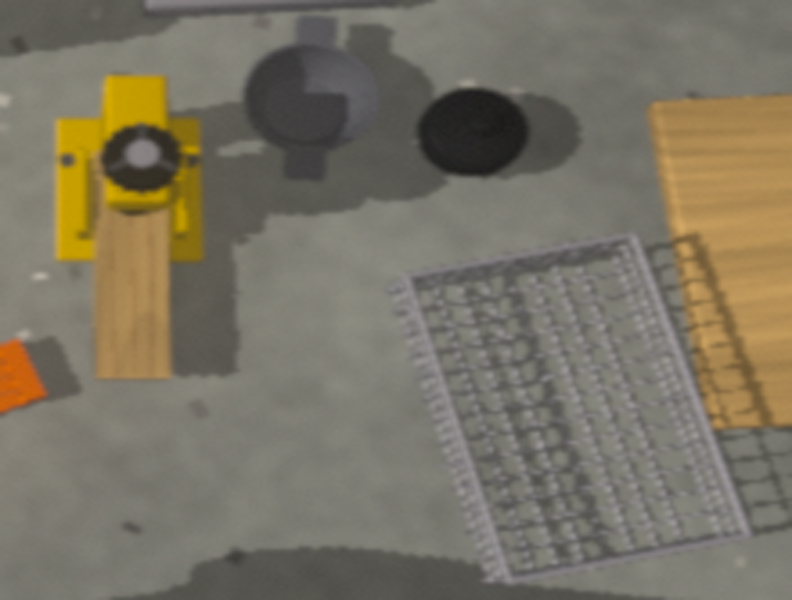

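Run:
```python
from h import *
P=lambda a,b:(a/3.6+240-.4,b/3+110-.4)
B=[ray("top",*P(*p),.042)for p in((94,377),(171,378),(98,210),(170,208))]
print(np.round(B,4))
f=(B[0]+B[1])/2;g=(B[2]+B[3])/2;print("front",f,"yaw",np.degrees(np.arctan2(*(g-f)[[1,0]])))
d=(g-f)/np.linalg.norm(g-f);print("axis",f+.16*d, "mid",f+.1*d)
print("wheel",ray("top",*P(141,157),.166))
K=[ray("top",*P(*p),.075)for p in((408,278),(633,236),(748,533),(505,580))];print(np.round(K,4))
c=np.mean(K,0);u=K[0]+K[1]-K[2]-K[3];print("basket",c,np.degrees(np.arctan2(u[1],u[0])),[np.linalg.norm(K[i]-K[i-1]).round(3) for i in range(4)])
from scipy.spatial.transform import Rotation as R
s=r.read_state();print(R.from_quat(s["eef_rot"]).as_matrix().round(3))
print("salt",ray("top",*P(473,130),.05),"poach",ray("top",*P(310,98),.03),"tab",ray("top",*P(305,180),.03))
```

```text
[[ 0.5203 -0.0377  0.042 ]
 [ 0.516  -0.0921  0.042 ]
 [ 0.6671 -0.051   0.042 ]
 [ 0.6656 -0.1037  0.042 ]]
front [ 0.51813817 -0.06493101  0.042     ] yaw -4.792137763445897
axis [ 0.67757887 -0.07829759  0.042     ] mid [ 0.61778861 -0.07328512  0.042     ]
wheel [ 0.67449682 -0.07556333  0.166     ]
[[ 0.5853 -0.2619  0.075 ]
 [ 0.6116 -0.4248  0.075 ]
 [ 0.3622 -0.4646  0.075 ]
 [ 0.3361 -0.2973  0.075 ]]
basket [ 0.47378758 -0.36215558  0.075     ] 8.577726590775088 [np.float64(0.252), np.float64(0.165), np.float64(0.253), np.float64(0.169)]
[[-0.936  0.353 -0.   ]
 [ 0.353  0.936 -0.001]
 [-0.    -0.001 -1.   ]]
salt [ 0.72080766 -0.33166725  0.05      ] poach [ 0.76532235 -0.21883652  0.03      ] tab [ 0.6884405  -0.20717871  0.03      ]
```

```bash
T='"translation"'
python3 -m inch '{"translation":[[0.65,-0.94,0.1],[0.65,-0.94,0.1],[0.65,-0.94,0.1],[0.65,-0.94,0.1]],"rot":[[0,0,-0.36],[0,0,-0.36],[0,0,-0.36],[0,0,-0.36]],"jaw":[87,87,87,87]}' 30
for i in 1; do python3 -m inch '{"translation":[[0.65,-0.94,0],[0.65,-0.94,0],[0.65,-0.94,0],[0.65,-0.94,0]],"rot":[[0,0,-0.36],[0,0,-0.36],[0,0,-0.36],[0,0,-0.36]],"jaw":[87,87,87,87]}'; done
python3 -c "
from h import *;print(r.read_state())"
```

```text
time: 0.5
ee_pos: [0.288, 0.4882, 0.2432]
eef_rot: [0.364, 0.932, -0.001, 0.0]
ft_force: [-0.1, -0.2, 1.5]
width: 0.087
time: 0.9
ee_pos: [0.3545, 0.3925, 0.2431]
eef_rot: [0.534, 0.846, -0.001, 0.0]
ft_force: [-0.5, 0.3, 0.1]
width: 0.087
{'time': 0.9, 'joint_positions': array([-1.04469603,  0.11235583,  0.13163424,  1.70748147, -0.01416299,
        1.32406348, -0.4652515 ]), 'joint_vel': array([-0.03398877,  0.01807118, -0.06440449, -0.02063075, -0.01810519,
       -0.00508523,  0.05783423]), 'joint_torque': array([  1.46942586, -46.9244957 ,   2.30579987, -38.22187543,
         0.12656868,   0.08371858,  -0.89393176]), 'ee_pos': array([0.35446544, 0.39249575, 0.2431309 ]), 'eef_rot': array([ 5.33574702e-01,  8.45752541e-01, -7.03384936e-04,  4.27137797e-04]), 'ft_force': array([-0.47410005,  0.32767657,  0.07090668]), 'torque': array([-0.00640373, -0.0169681 ,  0.06308143]), 'width': 0.08695784863715825}
```

```bash
for i in 1 2 3 4 5; do python3 -m inch '{"translation":[[0.64,-0.94,0],[0.64,-0.94,0],[0.64,-0.94,0],[0.64,-0.94,0]],"rot":[[0,0,-0.36],[0,0,-0.36],[0,0,-0.36],[0,0,-0.36]],"jaw":[87,87,87,87]}'; done | grep ee
python3 - <<'E'
from h import *
s=r.read_state();print(s)
im=eyes.camera("top");sc=eyes.camera("scene")
for n,i in(("top",im),("scene",sc)):
    p=proj(n,np.array([.676,-.077,.16]));print(n,p);u,v=int(p[0]),int(p[1])
    cv2.imwrite(f"pics/w_{n}.png",i[v-50:v+50,u-50:u+50])
a=[cv2.resize(cv2.imread(f"pics/w_{n}.png"),(400,400)) for n in("top","scene")]
cv2.imwrite("pics/w.png",np.hstack(a))
E
```

```text
ee_pos: [0.4192, 0.2979, 0.243]
eef_rot: [0.683, 0.73, -0.001, 0.0]
ee_pos: [0.4837, 0.2041, 0.2428]
eef_rot: [0.808, 0.59, -0.001, 0.0]
ee_pos: [0.5481, 0.111, 0.2423]
eef_rot: [0.903, 0.429, -0.001, 0.0]
ee_pos: [0.6124, 0.0186, 0.2414]
eef_rot: [0.967, 0.254, -0.002, -0.0]
ee_pos: [0.6767, -0.0735, 0.24]
eef_rot: [0.998, 0.07, -0.003, -0.001]
{'time': 2.9, 'joint_positions': array([-0.40373732,  0.52056015,  0.67097514,  1.30768095, -0.31792163,
        1.42581261, -1.18099176]), 'joint_vel': array([-0.03945512, -0.03895107, -0.03214231,  0.03097408,  0.01369604,
       -0.00377369,  0.05045495]), 'joint_torque': array([ 2.48155184e+00, -6.40535760e+01,  1.44914174e+01, -3.84447384e+01,
       -2.30132025e-01, -5.43795351e-02, -9.64693464e-01]), 'ee_pos': array([ 0.67669937, -0.07353025,  0.24002717]), 'eef_rot': array([ 9.97512839e-01,  7.04191083e-02, -2.92502559e-03, -8.53569514e-04]), 'ft_force': array([ 0.45407562,  0.51767154, -0.62110599]), 'torque': array([-0.00197981,  0.1885592 ,  0.00886365]), 'width': 0.08680584884915589}
top [279.1670475  162.06778993]
scene [232.50520151 221.1299958 ]
```

View pics/w.png

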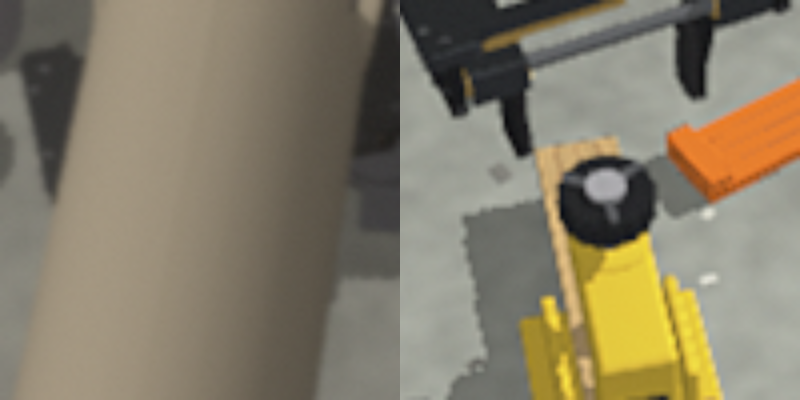

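The wheel in the scene crop is centred at about (607,202), i.e. full-frame (233.7,221.4). That puts it near (0.676,-0.075), straight under the hand. I'll descend and grip.

```bash
python3 -m inch '{"translation":[[-0.01,-0.01,-0.3],[-0.01,-0.01,-0.55],[-0.01,-0.01,-0.7],[-0.01,-0.01,-0.8],[-0.01,-0.01,-0.83],[-0.01,-0.01,-0.83]],"rot":[[0,0,0],[0,0,0],[0,0,0],[0,0,0],[0,0,0],[0,0,0]],"jaw":[87,87,87,87,87,87]}' 30
python3 -m inch '{"translation":[[0,0,0],[0,0,0],[0,0,0],[0,0,0],[0,0,0],[0,0,0],[0,0,0],[0,0,0]],"rot":[[0,0,0],[0,0,0],[0,0,0],[0,0,0],[0,0,0],[0,0,0],[0,0,0],[0,0,0]],"jaw":[40,40,40,40,40,40,40,40]}' 30
```

```text
time: 3.6
ee_pos: [0.6755, -0.0718, 0.1582]
eef_rot: [0.997, 0.073, -0.002, -0.002]
ft_force: [-0.1, -0.7, 0.6]
width: 0.0871
time: 4.4
ee_pos: [0.6758, -0.0744, 0.1585]
eef_rot: [0.997, 0.072, -0.002, -0.0]
ft_force: [3.7, -7.1, -1.7]
width: 0.0513
```

```bash
python3 -m inch '{"translation":[[0,-0.01,0.007],[0,-0.02,0.013],[0,-0.02,0.02],[0,-0.02,0.026],[0,-0.02,0.033],[0,-0.02,0.039],[0,-0.02,0.046],[0,-0.02,0.052],[0,-0.02,0.052]],"rot":[[0,0,0.11],[0,0,0.22],[0,0,0.34],[0,0,0.45],[0,0,0.56],[0,0,0.68],[0,0,0.79],[0,0,0.9],[0,0,0.9]],"jaw":[40,40,40,40,40,40,40,40,40]}' 30
python3 - <<'E'
from h import *
s=r.read_state();print(s["joint_positions"].round(2),s["torque"].round(2))
E
```

```text
time: 5.3
ee_pos: [0.6754, -0.074, 0.1636]
eef_rot: [0.854, 0.52, -0.001, -0.001]
ft_force: [-3.0, 6.6, 3.7]
width: 0.0512
[-0.28  0.52  0.46  1.41 -0.23  1.27 -0.28] [1.34 1.01 0.02]
```

```bash
for i in 1 2; do python3 -m inch '{"translation":[[0,0,0.007],[0,0,0.013],[0,0,0.02],[0,0,0.026],[0,0,0.033],[0,0,0.039],[0,0,0.046],[0,0,0.052],[0,0,0.052]],"rot":[[0,0,0.11],[0,0,0.22],[0,0,0.34],[0,0,0.45],[0,0,0.56],[0,0,0.68],[0,0,0.79],[0,0,0.9],[0,0,0.9]],"jaw":[40,40,40,40,40,40,40,40,40]}' 30;done
python3 - <<'E'
from h import *
s=r.read_state();print(s["joint_positions"].round(2),s["torque"].round(2))
E
```

```text
time: 6.2
ee_pos: [0.6744, -0.0738, 0.1688]
eef_rot: [0.523, 0.852, -0.002, -0.002]
ft_force: [-5.3, 0.5, 4.3]
width: 0.0513
time: 7.1
ee_pos: [0.6737, -0.0746, 0.174]
eef_rot: [0.079, 0.997, -0.003, -0.001]
ft_force: [-4.8, -0.8, 2.5]
width: 0.0512
[-0.04  0.48  0.12  1.39 -0.05  1.28  1.49] [-0.37  1.    0.02]
```

```bash
python3 -m inch '{"translation":[[0,0,0],[0,0,0],[0,0,0],[0,0,0],[0,0,0.3],[0,0,0.6],[0,0,0.6]],"rot":[[0,0,0],[0,0,0],[0,0,0],[0,0,0],[0,0,0],[0,0,0],[0,0,0]],"jaw":[87,87,87,87,87,87,87]}' 30
python3 -m inch '{"translation":[[-0.4,0.03,0],[-0.8,0.03,0],[-1,0.05,0],[-1,0.05,0]],"rot":[[0,0,0.07],[0,0,0.07],[0,0,0.07],[0,0,0.07]],"jaw":[70,70,70,70]}' 30
python3 - <<'E'
from h import *
for z in(.160,.1737): print(proj("scene",np.array([.675,-.075,z])),proj("top",np.array([.675,-.075,z])))
sc=eyes.camera("scene");tp=eyes.camera("top")
a=[cv2.resize(i,(400,400),interpolation=cv2.INTER_CUBIC) for i in(sc[171:271,182:282],tp[150:250,229:329])]
cv2.imwrite("pics/w2.png",np.hstack(a))
E
```

```text
time: 7.8
ee_pos: [0.6757, -0.0747, 0.239]
eef_rot: [0.079, 0.997, -0.003, 0.002]
ft_force: [-0.2, -0.5, 0.9]
width: 0.0864
time: 8.2
ee_pos: [0.5739, -0.0697, 0.2394]
eef_rot: [0.043, 0.999, -0.002, 0.003]
ft_force: [1.0, 0.6, 0.9]
width: 0.0712
[233.29020569 220.60017963] [278.3605838  162.51901808]
[232.95826845 216.42626421] [278.70997925 160.73810317]
```

View pics/w2.png

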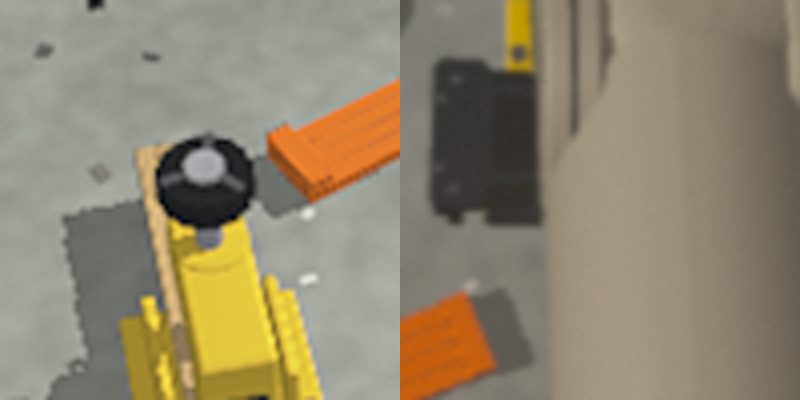

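The wheel has risen about 5 px (about 15 mm), centred at (205,182) in the crop, and its spokes have turned roughly 163°. The clamp is open, so I'll go down on the board.

```bash
python3 -m inch '{"translation":[[-0.16,0.01,-0.4],[-0.16,0.01,-0.8],[-0.16,0.01,-1],[-0.16,0.01,-1]],"rot":[[0,0,0],[0,0,0],[0,0,0],[0,0,0]],"jaw":[70,70,70,70]}' 30
python3 -m inch '{"translation":[[0,0,-0.3],[0,0,-0.55],[0,0,-0.7],[0,0,-0.7]],"rot":[[0,0,0],[0,0,0],[0,0,0],[0,0,0]],"jaw":[70,70,70,70]}' 30
python3 -m inch '{"translation":[[0,0,-0.2],[0,0,-0.3],[0,0,-0.38],[0,0,-0.38]],"rot":[[0,0,0],[0,0,0],[0,0,0],[0,0,0]],"jaw":[70,70,70,70]}' 30
```

```text
time: 8.7
ee_pos: [0.5585, -0.0683, 0.1357]
eef_rot: [0.043, 0.999, -0.003, 0.0]
ft_force: [-0.4, -0.5, -0.6]
width: 0.0698
time: 9.1
ee_pos: [0.5583, -0.0682, 0.0647]
eef_rot: [0.043, 0.999, -0.003, -0.001]
ft_force: [-0.9, 0.5, -0.1]
width: 0.07
time: 9.5
ee_pos: [0.5582, -0.0682, 0.0265]
eef_rot: [0.043, 0.999, -0.003, -0.001]
ft_force: [0.4, 0.0, 0.2]
width: 0.0702
```

```bash
python3 -m inch '{"translation":[[0,0,0],[0,0,0],[0,0,0],[0,0,0],[0,0,0],[0,0,0],[0,0,0]],"rot":[[0,0,0],[0,0,0],[0,0,0],[0,0,0],[0,0,0],[0,0,0],[0,0,0]],"jaw":[45,45,45,45,45,45,45]}' 40
python3 -m inch '{"translation":[[-0.15,0.012,0.005],[-0.3,0.025,0.01],[-0.45,0.037,0.01],[-0.6,0.05,0.01],[-0.6,0.05,0.01]],"rot":[[0,0,0],[0,0,0],[0,0,0],[0,0,0],[0,0,0]],"jaw":[45,45,45,45,45]}' 40
```

```text
time: 10.2
ee_pos: [0.5585, -0.0682, 0.0268]
eef_rot: [0.043, 0.999, -0.003, -0.001]
ft_force: [0.3, 0.9, 3.3]
width: 0.0534
time: 10.7
ee_pos: [0.4966, -0.0632, 0.0273]
eef_rot: [0.043, 0.999, -0.003, -0.002]
ft_force: [-0.2, -0.1, -1.0]
width: 0.0536
```

```bash
python3 -m inch '{"translation":[[-0.2,0.017,0],[-0.4,0.034,0],[-0.6,0.05,0],[-0.8,0.067,0],[-0.8,0.067,0],[-0.8,0.067,0]],"rot":[[0,0,0],[0,0,0],[0,0,0],[0,0,0],[0,0,0],[0,0,0]],"jaw":[45,45,45,45,45,45]}' 40
python3 -m inch '{"translation":[[0,0,0.2],[0,0,0.5],[0,0,0.8],[0,0,1],[0,0,1],[0,0,1]],"rot":[[0,0,0],[0,0,0],[0,0,0],[0,0,0],[0,0,0],[0,0,0]],"jaw":[45,45,45,45,45,45]}' 40
python3 - <<'E'
from h import *
sc=eyes.camera("scene");cv2.imwrite("pics/s3.png",sc[100:330,20:380])
E
```

```text
time: 11.3
ee_pos: [0.4172, -0.0565, 0.0275]
eef_rot: [0.043, 0.999, -0.003, -0.002]
ft_force: [0.5, 0.2, -0.3]
width: 0.0535
time: 11.9
ee_pos: [0.418, -0.0565, 0.1274]
eef_rot: [0.043, 0.999, -0.003, -0.001]
ft_force: [-0.0, -0.6, -2.0]
width: 0.0535
```

View pics/s3.png

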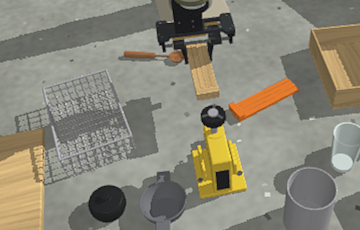

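The board is held clear of the clamp with its far end at crop (207,93). Now I'll carry it over to the basket.

```bash
for i in 1 2 3 4; do python3 -m inch '{"translation":[[-0.01,-0.3,0.03],[-0.01,-0.6,0.03],[-0.01,-0.79,0.03],[-0.01,-0.79,0.03]],"rot":[[0,0,0.02],[0,0,0.04],[0,0,0.056],[0,0,0.056]],"jaw":[45,45,45,45]}' 40; done
python3 - <<'E'
from h import *
sc=eyes.camera("scene");cv2.imwrite("pics/s4.png",cv2.resize(sc[120:300,30:230],(800,600) and (667,600),interpolation=cv2.INTER_CUBIC))
s=r.read_state();print(s["ee_pos"],s["joint_positions"].round(2))
x=s["ee_pos"];d=np.array([np.cos(.15),np.sin(.15),0])
for p in(x+[0,0,.008]+.16*d,x+[0,0,.008]-.04*d):print(proj("scene",p),((proj("scene",p)-[30,120])*3.333).round())
E
```

```text
time: 12.35
ee_pos: [0.4155, -0.1379, 0.1285]
eef_rot: [0.015, 1.0, -0.003, -0.003]
ft_force: [0.3, -0.4, -0.2]
width: 0.053
time: 12.75
ee_pos: [0.4139, -0.2185, 0.1305]
eef_rot: [-0.013, 1.0, -0.003, -0.004]
ft_force: [0.8, 0.9, -1.3]
width: 0.0535
time: 13.15
ee_pos: [0.4125, -0.2985, 0.1326]
eef_rot: [-0.041, 0.999, -0.003, -0.005]
ft_force: [-0.0, 0.1, -0.9]
width: 0.0535
time: 13.55
ee_pos: [0.4114, -0.378, 0.1348]
eef_rot: [-0.07, 0.998, -0.003, -0.005]
ft_force: [0.6, -0.2, -1.2]
width: 0.0534
[ 0.41172346 -0.37647467  0.13469247] [ 0.33  0.27  0.38  1.78 -0.1   1.11  2.45]
[103.14461869 218.147445  ] [244. 327.]
[ 87.71617468 164.39048367] [192. 148.]
```

View pics/s4.png

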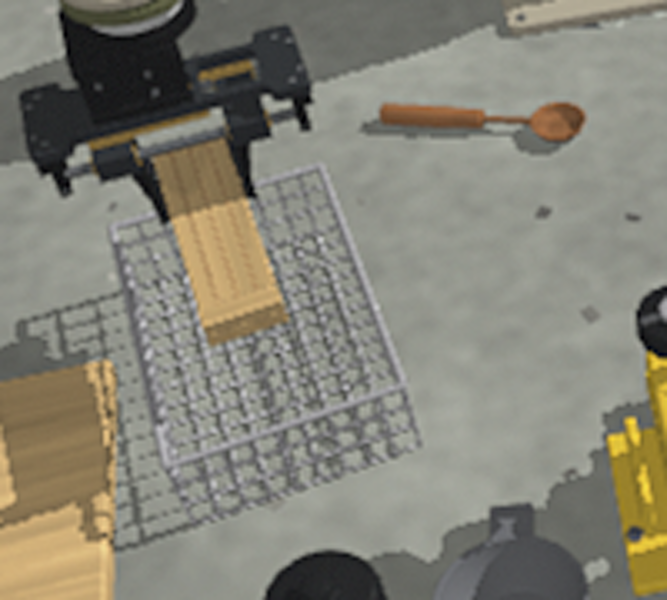

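The board's far end is at crop (247,320), as predicted, lying parallel to the basket. The rim corners are at (112,230), (322,168), (405,384) and (165,465).

Run:
```python
from h import *
K=np.array([ray("scene",a/3.333+30-.4,b/3.333+120-.4,.075) for a,b in((112,230),(322,168),(405,384),(165,465))])
c=K.mean(0);u=K[2]+K[3]-K[0]-K[1];y=np.arctan2(u[1],u[0]);print(K.round(3),c,np.degrees(y))
c=(c+[.474,-.362,.075])/2;y=.15
print("tcp target",c-.06*np.array([np.cos(y),np.sin(y),0]),r.read_state()["ee_pos"])
```

```text
[[ 0.368 -0.464  0.075]
 [ 0.343 -0.299  0.075]
 [ 0.59  -0.259  0.075]
 [ 0.615 -0.425  0.075]] [ 0.47901079 -0.36157474  0.075     ] 8.927614485361207
tcp target [ 0.41717913 -0.37075366  0.075     ] [ 0.41172346 -0.37647467  0.13469247]
```

```bash
python3 -m inch '{"translation":[[0.06,0.06,0],[0.06,0.06,-0.2],[0.06,0.06,-0.4],[0.06,0.06,-0.5],[0.06,0.06,-0.5]],"rot":[[0,0,0],[0,0,0],[0,0,0],[0,0,0],[0,0,0]],"jaw":[45,45,45,45,45]}' 40
python3 -m inch '{"translation":[[0,0,-0.15],[0,0,-0.3],[0,0,-0.45],[0,0,-0.52],[0,0,-0.52]],"rot":[[0,0,0],[0,0,0],[0,0,0],[0,0,0],[0,0,0]],"jaw":[45,45,45,45,45]}' 40
```

```text
time: 14.1
ee_pos: [0.4177, -0.3683, 0.0833]
eef_rot: [-0.071, 0.997, -0.002, -0.006]
ft_force: [0.3, -0.7, -1.3]
width: 0.0536
time: 14.6
ee_pos: [0.417, -0.3678, 0.0299]
eef_rot: [-0.071, 0.997, -0.001, -0.007]
ft_force: [0.2, 0.3, -0.5]
width: 0.0536
```

```bash
python3 -m inch '{"translation":[[0,0,0],[0,0,0],[0,0,0],[0,0,0],[0,0,0],[0,0,0]],"rot":[[0,0,0],[0,0,0],[0,0,0],[0,0,0],[0,0,0],[0,0,0]],"jaw":[72,72,72,72,72,72]}' 40
python3 -m inch '{"translation":[[0,0,0.3],[0,0,0.7],[0,0,1],[0,0,1],[0,0,1]],"rot":[[0,0,0],[0,0,0],[0,0,0],[0,0,0],[0,0,0]],"jaw":[72,72,72,72,72]}' 40
python3 -m inch '{"translation":[[0,0,0.4],[0,0,0.8],[0,0,1],[0,0,1],[0,0,1]],"rot":[[0,0,0],[0,0,0],[0,0,0],[0,0,0],[0,0,0]],"jaw":[72,72,72,72,72]}' 40
python3 - <<'E'
from h import *
cv2.imwrite("pics/s5.png",eyes.camera("scene"))
E
```

```text
time: 15.2
ee_pos: [0.4171, -0.3679, 0.0301]
eef_rot: [-0.071, 0.997, -0.001, -0.007]
ft_force: [-0.1, 0.4, -0.6]
width: 0.0715
time: 15.7
ee_pos: [0.4173, -0.368, 0.1305]
eef_rot: [-0.071, 0.997, -0.001, -0.006]
ft_force: [0.0, -0.4, 0.0]
width: 0.0721
time: 16.2
ee_pos: [0.417, -0.3676, 0.2291]
eef_rot: [-0.071, 0.997, -0.001, -0.007]
ft_force: [-0.1, 0.2, -0.9]
width: 0.0721
```

View pics/s5.png

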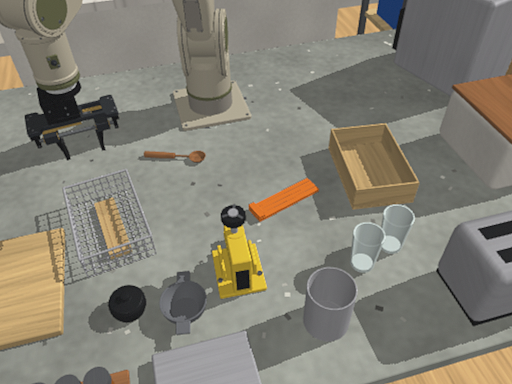

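The board lies flat in the basket from about (105,198) to (119,253). The wheel is still raised, and the tumblers, poacher and salt are unmoved. One numerical check, then I'll hand it in.

Run:
```python
from h import *
c=np.array([.4765,-.362]);y=.152;R=np.array([[np.cos(y),np.sin(y)],[-np.sin(y),np.cos(y)]])
for p in((105,198),(119,253)): print((R@(ray("scene",*p,.012)[:2]-c)).round(3))
d=cv2.absdiff(cv2.imread("pics/scene0.png"),cv2.imread("pics/s5.png")).max(2)
for n,(x0,y0,x1,y1) in dict(tumblers=(345,200,420,275),poacher=(160,270,210,335),salt=(106,280,150,325)).items(): print(n,(d[y0:y1,x0:x1]>40).sum())
s=r.read_state();print(s["ft_force"],abs(s["joint_vel"]).max());r.close_job()
```

```text
[-0.109  0.007]
[0.095 0.   ]
tumblers 0
poacher 7
salt 3
[ 0.34044944 -0.37300747 -1.00168684] 0.005610648656098159
the job is handed in; nothing more can be done
```

I finished the job and handed it in at about 16 s of the 64 s allowed; the hand-in reports no verdict, so the result comes from my own checks.

- **Clamp:** I gripped the handwheel once and turned it about 2.84 rad anticlockwise, with the hand rising alongside. No second grip was needed. The picture afterwards showed the wheel about 15 mm higher, and it still stood raised in the last one.
- **Board:** I gripped it about 40 mm from its free end and drew it out 140 mm. I carried it to the wire basket and let it go about 30 mm above the basket floor.
- **Board position:** In the last picture it lies flat inside the basket. In the basket's frame its ends are at x of about -0.11 and 0.095 m, and y within 0.01 m, all inside the outline. Those end points were picked by eye through the wires, so they are good to a few millimetres. I did not measure the height of the ends.
- **Bystanders:** Comparing the first and last pictures shows no change at the tumblers. Only 7 pixels changed at the poacher and 3 at the salt cellar, so neither appears to have moved.
- **Robot:** At hand-in the gripper was clear at a height of 0.23 m, at rest, with about 1 N at the wrist, in line with readings in free air.

No check failed. The top and scene views disagreed by 5 mm on the basket's centre, so I used the average.

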